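Clamp a glued box in the ratchet press

ROBOT

A 7-joint arm with a two-finger parallel gripper is mounted at the origin on the work surface. World frame = base frame: x ahead of the robot, y to its left, z up, the work surface at z = 0. Lengths are in m, angles in rad, forces in N, time in s.
With the tool pointing down it reaches from about 0.35 to 0.9 m from the base axis. Payload 7.2 kg.
Tool frame: the origin (TCP) lies between the finger pads, 19 mm behind the fingertips; this is the grasp point; z points along the fingers, y is the line along which they close (so a half turn about z gives the same grasp; the last joint's range is limited). The gripper opens to 88 mm and grips with 3 to 60 N. Pads are 20 mm wide; open, the fingers measure 115 mm over their backs; the gripper's body (75 mm by 178 mm) begins 61 mm behind the grasp point.
Start: joints at [1.178, 0.411, -0.013, 1.596, 0.006, 1.134, -0.082], TCP at [0.199, -0.592, 0.241] pointing down, gripper open.
Joint ranges: [-2.95, 2.95], [-0.29, 1.99], [-1.47, 1.44], [0.14, 2.54], [-1.03, 4.17], [0.13, 1.85], [-2.86, 2.86]. Speed limits (rad/s): [2.39, 2.39, 3.01, 3.01, 3.14, 3.14, 3.14].

INTERFACE

Orientations are given as a unit quaternion [w, x, y, z].
In Python, from cell import arm gives the robot as it stands.
- The arm moves only by the shell command python3 -m inch 'ROWS' [FORCE]. ROWS is JSON, a list of rows, each a list of 7 numbers: the opening, from -1 (shut) to 1 (fully open), then the shift along the tool's x, y, z in units of 50 mm (1.0 is 50 mm), then the turn, a rotation vector about the tool's x, y, z in units of 8 degrees (1.0 is 8 degrees). In form: [[jaw, x, y, z, ax, ay, az], ...]. A call has 1 to 8 rows; each row shifts and turns the commanded pose from where the row before left it, along the tool's axes as they then stand; what a row does not reach is not made up. A row lasts 1/10 s, in which the tool goes at most 50 mm and 8.59 degrees, less where a joint would pass 70% of its speed; a pose out of reach is approached as far as the arm can. A call is refused whole if a number of a shift passes 1 or a number of a turn 1, either way. A call with a gripper value outside its range is refused whole. The fingers move at their own pace and stop on an object; FORCE is the grip in N (left out, the last holds). Time passes only in rows, so rows that do not move let the fingers close. It gives the time, the measured TCP pose, the force, the opening and the grip force at its end, in the units of the state.
- arm.read_state(): the state, without advancing time (a new reading comes with each control period).
- arm.read_camera(name): name is "scene" or "top"; returns a dict with "frame" (480x640x3 uint8, blue, green, red), "depth" (480x640 float32, m along the optical axis (not along the pixel's ray), 0 where there is no reading), "camera_matrix" (3x3 intrinsics, pixels), "k1" (the pictures are not rectified: a ray, as slopes to the right and down, at radius r is drawn at 1 + k1 r^2 times it, then the intrinsics apply), "extrinsics" (4x4, takes a point from world to camera coordinates). Camera axes: x right, y down, z forward; pixel columns grow to the right and rows downward; lengths in m; the calibration is good to about 2 mm. A picture is of the moment at which its call begins.
- arm.hand_in(): hands the job in; it is judged then, once.
The state is a dict: "time_s": time; "qpos": joint angles; "joint_velocities": joint speeds; "joint_efforts": joint torques, N m; "ee_pos": TCP position; "tool_rot": TCP orientation; "ft_force": force on the tool from outside, world axes, zero at the start; "ft_torque": the same for the moment, N m; "gripper_width": opening from 0.0 (shut) to 1.0 (fully open); "grip_force": force on a finger pad.
Only numpy, scipy, OpenCV 4.12 (cv2) and the standard library are available. Lean on these libraries where they do the work, as an engineer would, in place of code of your own. Each camera call takes 0.05 s, during which the arm holds its last target. There are 200 camera calls.

TASK

Stand the small brown box with the green band squarely on the middle of the blue glue press's bed, its long side running from the spring pad to the back stop, and let go of it. Then wind the red ratchet knob clockwise until the pad holds the box against the back stop at 6 to 18 N (green showing on the plunger behind the jaw block, no red), and leave the pawl holding it at that tooth. More than 22 N crushes the box; leave everything else on the bench where it is.

Things in the scene. Friction and masses are not known exactly. Their poses are not given: they have to be found in the camera images.
- press: Blue bench glue press fixed to the table: plate 130 mm (its x) by 350 mm (its y), 12 mm thick; origin at table height, z up. On its line x = 0, going to +y: ratchet knob (y = -125 mm), grey sliding jaw with a sprung pad, the bed, and a grey back stop, an upright plate 70 mm wide, 55 mm high. The stop's setting is not reported: its face is at y = 126 mm, give or take 5 mm.
- bed (a point): Point on the black mat of the press's bed, 12 mm above the table, at y = 75 mm of the press, axes as the press. The bed is flat, with no side walls. A box stood on it anywhere between pad and stop (11 to 38 mm to spare at the start for an 80 mm box) is pushed by the pad, sliding, up to the back stop.
- knob_grip (a point): On the knob's upright axis, 66 mm above the table: the TCP height for gripping. The grip is an upright red bar 46 mm long (this frame's x), 14 mm thick (this frame's y; fingers close along it), 51 to 83 mm above the table, white line on top towards its +x. Knob angle q = turn of its x axis clockwise, seen from above, from the press's x axis. A red disc, radius 23 mm, lies under the bar.
- wheel_axis (a point): Top centre of the steel ratchet wheel under the knob, axes as the press; radius 41 mm, 28 mm above the table, 18 teeth, 0.349 rad apart. q runs 0 to 3.3 rad and starts at 0 or one tooth in. Turning clockwise moves jaw and pad 18 mm per rad (6.3 mm a tooth) towards the stop. Torque to wind: return spring 0.02 N m x (3 + q), drag about 0.02 N m, and pad force x 0.018 m; a let-go knob runs back.
- pawl_pivot (a point): Pivot of the brass sprung pawl, 30 mm above the table, beside the wheel on the press's +x side; the pawl points from here at the wheel. It drops in behind tooth n (1, 2 ..) as q passes 0.06 + 0.349 n rad and, let go, the knob then rests at 0.349 n; let go sooner, it runs back to the tooth before. Pushing its tail (beyond the pivot) towards the press's -x frees the wheel.
- jaw: Dark steel carriage of the sliding jaw, 72 x 34 mm, origin on the bed plate (12 mm above the table), axes as the press; moves along y with the knob. On it a grey holder block, 60 mm wide, top 63 mm above the table, carries the sprung pad. A 17 mm plunger comes out of its back, towards the knob, as far as the pad is pushed in: dark tip, then green from 6 N, red from 18 N.
- pad_mid (a point): Where the middle of the sprung pad's face (black rubber, 50 mm wide, 42 mm high, 42 mm above the table, looking to the stop along +y) would be at the holder's middle setting; moves with the jaw. The real face stands up to 5 mm before or behind it along y, not reported. The pad gives 1.1 N per mm pushed in, no preload. Before it meets the stop, a box only slides, 1 to 3 N.
- glued_box: The job: small brown cardboard box with a green band round its middle, 55 mm (its x) by 80 mm (its y) by 60 mm high, about 0.25 kg, loose; origin at the centre of its underside.
- plain_box: Bystander: the same brown box without a band, 55 x 80 x 60 mm, origin at the centre of its underside.
- white_box: Bystander: white box with a blue band, 55 x 80 x 60 mm, origin at the centre of its underside.
- tape_roll: Bystander: roll of tan tape lying flat, 100 mm across, 48 mm high, origin at its underside.
- tumbler: Bystander: steel drinks tumbler, 68 mm across, 200 mm high, origin at its underside.
- stapler: Bystander: red and black stapler, 150 x 36 x 54 mm, origin at its underside.
- screwdriver: Bystander: screwdriver lying on the bench, origin in its middle.
- cutter: Bystander: yellow box cutter lying flat, about 165 x 20 x 12 mm, origin at its underside.
Not all that is in view belongs to the job. What is shaped like the glued_box but pink or yellow is not meant.

How it is judged:
By the outcome, as a careful person would: the job done as asked, in the order asked, and still so for the second after the job is handed in, with the robot touching nothing.
It also fails if it takes over 72 s, if anything falls off the work surface, if the arm or the gripper's body presses on something with over 40 N, if the wrist force passes 120 N, or if a joint passes its speed limit or range.

## Working session

There is one attempt and no reset: what is moved stays moved. The work goes in short steps, Python scripts to look and compute and a shell command to move; the robot and the scene stay as the last step left them, time stands still between calls to the robot, and variables do not carry over. Pictures are saved under pics/ and viewed, at most 10 in all, crops included, and the job is handed in when it is done.

```bash
ls; mkdir -p pics; python3 - <<'E'
from cell import arm
import cv2,numpy as np,pickle
for n in("scene","top"):
    c=arm.read_camera(n); cv2.imwrite(f"pics/{n}0.png",c["frame"]); pickle.dump(c,open(f"{n}0.pkl","wb"))
    print(n,c["camera_matrix"].round(1).tolist(),c["k1"],c["extrinsics"].round(3).tolist())
s=arm.read_state();print(s)
E
```

```text
pics
scene [[468.9, 0.0, 319.6], [0.0, 468.9, 232.1], [0.0, 0.0, 1.0]] -0.06030778549032656 [[0.699, 0.715, 0.012, -0.384], [0.592, -0.569, -0.57, -0.31], [-0.401, 0.405, -0.821, 1.483], [0.0, 0.0, 0.0, 1.0]]
top [[440.4, 0.0, 316.1], [0.0, 440.4, 239.6], [0.0, 0.0, 1.0]] 0.022198269921317897 [[0.015, -1.0, 0.004, -0.053], [-0.997, -0.016, -0.081, 0.595], [0.082, -0.003, -0.997, 1.19], [0.0, 0.0, 0.0, 1.0]]
{'time_s': 0.1, 'qpos': array([ 1.17780415,  0.41178187, -0.01269901,  1.5969342 ,  0.00560213,
        1.13429574, -0.0822231 ]), 'joint_velocities': array([ 0.00011652, -0.00108912,  0.00021994, -0.00172917,  0.00021198,
       -0.00083538, -0.00029896]), 'joint_efforts': array([ 2.46479794e-03, -5.89104688e+01,  6.43886570e-01, -2.91710347e+01,
       -5.37171168e-02,  1.44318098e-02,  1.36484300e-05]), 'ee_pos': array([ 0.19927094, -0.59194433,  0.24062763]), 'tool_rot': array([-6.72265237e-04,  9.86843285e-01,  1.61678235e-01, -1.63164344e-04]), 'ft_force': array([-1.07378816, -0.20938286, -0.41231843]), 'ft_torque': array([-0.00800559,  0.0026287 ,  0.07780179]), 'grip_force': 0.0, 'gripper_width': 0.9988050396144381}
```

View pics/top0.png

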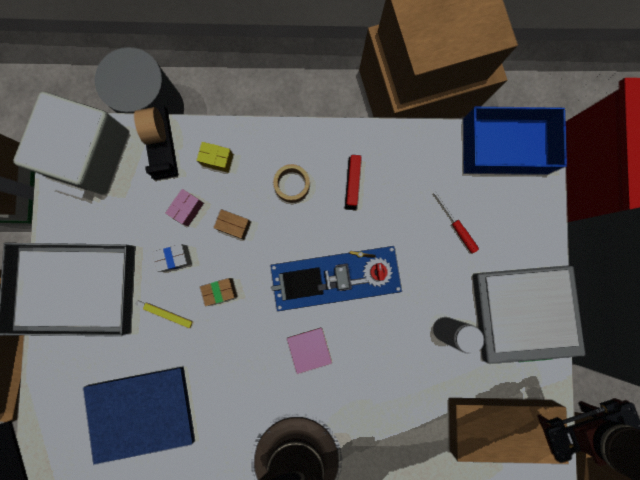

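View pics/scene0.png

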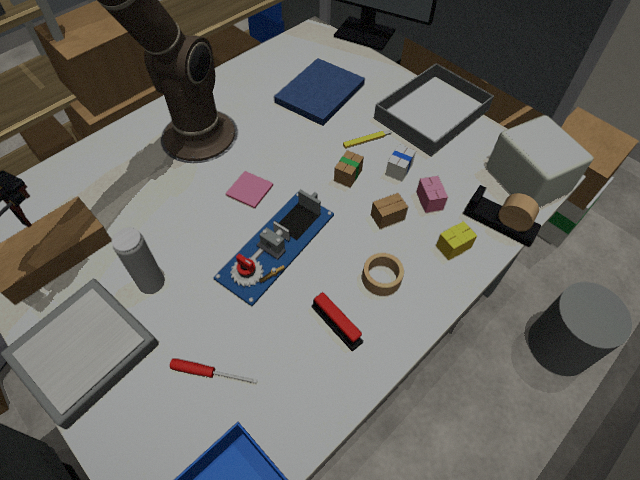

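Top view: the green-banded box is at about (217,292), and the press plate spans (271–401, 247–310) with its stop at the left (277,287) and knob at (377,271). The scene view agrees: box at (349,168), press from (235,275) to (315,200). Next I measure them.

```bash
cat > h.py <<'E'
import cv2,numpy as np,pickle
from cell import arm
def rays(c,uv):
    n=cv2.undistortPoints(np.float64(uv).reshape(-1,1,2),c["camera_matrix"],np.array([c["k1"],0,0,0.]))[:,0]
    E=np.array(c["extrinsics"]);R,t=E[:3,:3],E[:3,3]
    return -R.T@t, np.c_[n,np.ones(len(n))]@R
def plane(c,uv,z):
    o,d=rays(c,uv); return o+d*((z-o[2])/d[:,2])[:,None]
def proj(c,P):
    E=np.array(c["extrinsics"]);p=np.atleast_2d(P)@E[:3,:3].T+E[:3,3]
    n=p[:,:2]/p[:,2:];n=n*(1+c["k1"]*(n**2).sum(1))[:,None]
    K=c["camera_matrix"];return n*[K[0,0],K[1,1]]+[K[0,2],K[1,2]]
def mask(c,lo,hi,box):
    m=cv2.inRange(cv2.cvtColor(c["frame"],cv2.COLOR_BGR2HSV),np.array(lo),np.array(hi))
    k=np.zeros_like(m);x0,y0,x1,y1=box;k[y0:y1,x0:x1]=m[y0:y1,x0:x1];return k
def rect(c,m,z):
    "min-area rect on plane z of the mask's hull: centre, sizes, world angle of long side"
    vu=np.argwhere(m);P=plane(c,vu[:,::-1],z)[:,:2]
    (cx,cy),(w,h),a=cv2.minAreaRect((P*1000).astype(np.float32))
    if h>w:w,h,a=h,w,a+90
    return np.array([cx,cy])/1000,w,h,a
E
python3 - <<'E'
from h import *
c=pickle.load(open("top0.pkl","rb"));s=pickle.load(open("scene0.pkl","rb"))
b=mask(c,(100,120,40),(130,255,255),(255,235,415,320)); print("plate",rect(c,b,.012),b.sum()//255)
g=mask(c,(5,60,40),(90,255,255),(195,270,242,312));print("box",rect(c,g,.06),g.sum()//255)
gr=mask(c,(45,80,30),(85,255,255),(195,270,242,312));print("band",rect(c,gr,.06))
print("band depth z", [ (np.linalg.inv(c["extrinsics"])@np.r_[0,0,0,1]).round(3)])
top=cv2.resize(c["frame"][240:315,190:410],None,fx=3.6,fy=3.6,interpolation=cv2.INTER_CUBIC)
sc=cv2.resize(s["frame"][145:305,205:365],(560,560),interpolation=cv2.INTER_CUBIC)
cv2.imwrite("pics/top0z.png",top);cv2.imwrite("pics/scene0z.png",sc)
r=mask(c,(0,120,60),(8,255,255),(360,255,395,290))|mask(c,(172,120,60),(180,255,255),(360,255,395,290));print("knob",rect(c,r,.083))
for n,m in(("box",g),("knob",r)):
    d=c["depth"][m>0];print(n,"depth z",1.0,np.percentile(d,[5,50,95]))
E
```

```text
plate (array([ 0.49066443, -0.09944423]), 346.58489990234375, 127.3027114868164, 99.63545513153076) 3193
box (array([0.4511413 , 0.21301199]), 87.28337860107422, 56.971649169921875, 107.05281448364258) 653
band (array([0.44975424, 0.21772191]), 55.605464935302734, 19.717010498046875, 16.050554275512695)
band depth z [array([ 0.496, -0.041,  1.235,  1.   ])]
knob (array([ 0.51086871, -0.20802005]), 41.78196334838867, 39.139556884765625, 0.27365556359291077)
box depth z 1.0 [1.16111035 1.16520536 1.1702517 ]
knob depth z 1.0 [1.14631867 1.17372882 1.18258357]
```

View pics/top0z.png

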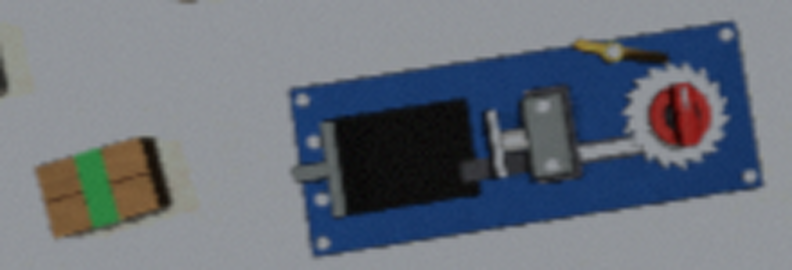

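View pics/scene0z.png

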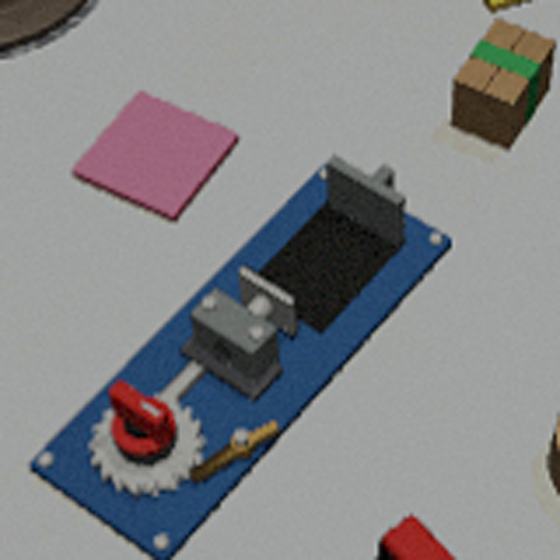

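Zoomed top view: stop plate at about (335,170), pad at (495,145), holder block (550,135), and knob (680,113) with its white line pointing up, so q is near 0 or one tooth. The scene zoom shows the stop face with corners (330,160), (404,212), (403,248) and the pad with corners (240,270), (296,305), (296,333). I convert those to press coordinates and check the wheel centre.

```bash
cat >> h.py <<'E'
C0=np.array([.4907,-.0994]);PSI=np.radians(9.6)
ex=np.array([np.cos(PSI),np.sin(PSI)]);ey=np.array([-np.sin(PSI),np.cos(PSI)])
def W(x,y): return C0+x*ex+y*ey
def P(p): d=np.atleast_2d(p)[:,:2]-C0;return (np.c_[d@ex,d@ey]*1000).round(1).tolist()
E
python3 - <<'E'
from h import *
c=pickle.load(open("top0.pkl","rb"));s=pickle.load(open("scene0.pkl","rb"))
b=mask(s,(100,120,40),(130,255,255),(205,180,340,305)); q=rect(s,b,.012);print("scene plate",q)
gs=mask(s,(45,80,30),(85,255,255),(330,145,368,170));print("scene band top+side",rect(s,gs,.06))
f=lambda u,v:(205+(u+.5)/3.5-.5,145+(v+.5)/3.5-.5)
t=lambda u,v:(190+(u+.5)/3.6-.5,240+(v+.5)/3.6-.5)
print("stop top z55",P(plane(s,[f(330,160),f(404,212)],.055)),"z67",P(plane(s,[f(330,160),f(404,212)],.067)))
print("stop bottom",P(plane(s,[f(325,207),f(403,248)],.012)))
print("pad top",P(plane(s,[f(240,270),f(296,305)],.063)),"bottom",P(plane(s,[f(296,333)],.021)))
print("top view: stop edges z55",P(plane(c,[t(330,124),t(342,215)],.055)),"z12",P(plane(c,[t(335,122),t(347,213)],.012)))
print("pad top view z63",P(plane(c,[t(488,111),t(500,175)],.063)))
print("holder top", P(plane(c,[t(525,95),t(568,90),t(575,172),t(532,178)],.063)))
w=mask(c,(0,0,130),(180,60,255),(358,254,396,290)); w=cv2.morphologyEx(w,cv2.MORPH_OPEN,np.ones((2,2)))
(cc,r)=cv2.minEnclosingCircle(np.argwhere(w)[:,::-1].astype(np.float32)); print("wheel",P(plane(c,[cc],.028)),r)
print("wheel eye", P(plane(c,[t(676,115)],.028)), "bar top", P(plane(c,[t(683,84),t(690,142)],.083)))
print("scene bar top ends",P(plane(s,[f(112,385),f(172,412)],.083)))
E
```

```text
scene plate (array([ 0.4907782 , -0.10295154]), 348.32110595703125, 129.74618530273438, 99.62990856170654)
scene band top+side (array([0.45286981, 0.21764233]), 63.04575729370117, 24.289384841918945, 8.061568260192871)
stop top z55 [[-42.0, 150.6], [35.0, 143.3]] z67 [[-35.7, 142.8], [40.4, 135.7]]
stop bottom [[-38.2, 137.3], [36.1, 141.4]]
pad top [[-26.8, 21.9], [25.9, 21.8]] bottom [[22.3, 23.6]]
top view: stop edges z55 [[32.7, 143.4], [-34.9, 144.3]] z12 [[34.2, 142.5], [-35.8, 143.5]]
pad top view z63 [[24.3, 26.3], [-23.4, 24.8]]
holder top [[31.8, -2.5], [30.7, -34.5], [-29.5, -30.1], [-29.1, 1.9]]
wheel [[6.2, -104.5]] 19.267070770263672
wheel eye [[-0.0, -115.3]] bar top [[22.1, -116.1], [-20.1, -114.2]]
scene bar top ends [[-25.3, -117.3], [22.2, -109.1]]
```

The wheel and bar sit at y ≈ -115 mm from the plate centre, so the press origin is about 10 mm along +y. That puts the stop at about 131 mm and the bed at about 85 mm from the plate centre. The pad-to-stop gap is about 118 mm and q ≈ 0, consistent with the spec. Box: (0.450, 0.218), yaw about 16°. Rotate and raise first.

```bash
cat > go.py <<'E'
# usage: go.py x y z [tool-x yaw deg]: remaining move in tool units
import sys;from h import *
from scipy.spatial.transform import Rotation as Rn
s=arm.read_state();a=[float(v) for v in sys.argv[1:]]
q=s["tool_rot"];R=Rn.from_quat([q[1],q[2],q[3],q[0]])
yaw=np.degrees(np.arctan2(*R.as_matrix()[[1,0],0]))
print("t",round(s["time_s"],2),"pos",s["ee_pos"].round(4),"yaw",yaw.round(2),"tilt z",R.as_matrix()[:,2].round(4),"F",s["ft_force"].round(1),"T",s["ft_torque"].round(2),"w",round(s["gripper_width"]*88,1),"grip",round(s["grip_force"],1),"q7",s["qpos"][6].round(2))
if len(a)>=3: print("shift units",(R.inv().apply(np.array(a[:3])-s["ee_pos"])/.05).round(2))
if len(a)>3: print("az units",(-(((a[3]-yaw+180)%360)-180)/8).round(2))
E
python3 -m inch '[[1,0,0,-0.5,0,0,-1],[1,0,0,-0.5,0,0,-1],[1,0,0,-0.5,0,0,-1],[1,0,0,0,0,0,-1],[1,0,0,0,0,0,-1],[1,0,0,0,0,0,-1],[1,0,0,0,0,0,-1],[1,0,0,0,0,0,-1]]' 20
python3 -m inch '[[1,0,0,0,0,0,-1],[1,0,0,0,0,0,-1],[1,0,0,0,0,0,-0.95],[1,0,0,0,0,0,0]]'
python3 go.py .4498 .2177 .2 106.3
```

```text
time_s: 0.9
ee_pos: [0.1993, -0.5921, 0.3159]
tool_rot: [-0.0, 0.749, 0.662, 0.0]
ft_force: [-0.4, 1.5, -0.6]
gripper_width: 1.0
grip_force: 0.0
time_s: 1.3
ee_pos: [0.1992, -0.5922, 0.3158]
tool_rot: [-0.0, 0.6, 0.8, 0.0]
ft_force: [-0.3, 0.2, 0.7]
gripper_width: 0.998
grip_force: 0.0
t 1.3 pos [ 0.1992 -0.5922  0.3158] yaw 106.31 tilt z [-2.e-04  9.e-04 -1.e+00] F [-0.3  0.2  0.7] T [ 0.01 -0.13 -0.01] w 87.8 grip 0.0 q7 1.36
shift units [14.14  9.36  2.33]
az units 0.0
```

```bash
python3 -m inch '[[1,0.5,0.8,0,0,0,0],[1,0.5,0.8,0,0,0,0],[1,0.5,0.8,0,0,0,0],[1,0.5,0.8,0,0,0,0],[1,0.5,0.8,0,0,0,0],[1,0.5,0.8,0,0,0,0],[1,0.5,0.8,0,0,0,0],[1,0.5,0.8,0,0,0,0]]'
python3 -m inch '[[1,0.9,0.3,0,0,0,0],[1,0.9,0.3,0,0,0,0],[1,0.9,0.3,0,0,0,0],[1,0.9,0.3,0,0,0,0],[1,0.9,0.3,0,0,0,0],[1,0.9,0.3,0,0,0,0],[1,0.9,0.3,0,0,0,0],[1,0.9,0.3,0,0,0,0]]' | head -2
python3 go.py .4498 .2177 .2 106.3
```

```text
time_s: 2.1
ee_pos: [0.4517, -0.3094, 0.3164]
tool_rot: [0.0, 0.602, 0.798, -0.0]
ft_force: [0.3, -0.5, 1.0]
gripper_width: 0.999
grip_force: 0.0
time_s: 2.9
ee_pos: [0.4652, 0.07, 0.3165]
t 2.9 pos [0.4652 0.07   0.3165] yaw 105.93 tilt z [ 5.e-04 -3.e-04 -1.e+00] F [ 0.9 -0.3 -0.2] T [-0.08 -0.16 -0.02] w 88.0 grip 0.0 q7 -0.08
shift units [2.93 0.51 2.33]
az units -0.05
```

```bash
python3 -m inch '[[1,0.9,0.17,0.3,0,0,0],[1,0.9,0.17,0.7,0,0,0],[1,0.9,0.17,0.7,0,0,0],[1,0.23,0,0.7,0,0,-0.05],[1,0,0,0,0,0,0],[1,0,0,0,0,0,0]]'|head -2
python3 go.py .4498 .2177 .035 106.3
```

```text
time_s: 3.5
ee_pos: [0.4503, 0.2036, 0.2057]
t 3.5 pos [0.4503 0.2036 0.2057] yaw 106.5 tilt z [-1.5e-03 -6.0e-04 -1.0e+00] F [-0.3 -0.2 -0.7] T [-0.05 -0.16 -0.05] w 88.0 grip 0.0 q7 -0.5
shift units [0.27 0.08 3.41]
az units 0.03
```

```bash
python3 -m inch '[[1,0.27,0.08,0.5,0,0,0],[1,0,0,0.7,0,0,0],[1,0,0,0.7,0,0,0],[1,0,0,0.7,0,0,0],[1,0,0,0.5,0,0,0],[1,0,0,0.31,0,0,0],[1,0,0,0,0,0,0]]'|head -5
python3 go.py .4498 .2177 .035 106.3
```

```text
time_s: 4.2
ee_pos: [0.451, 0.2168, 0.0348]
tool_rot: [0.0, 0.599, 0.801, -0.001]
ft_force: [0.6, -0.3, 1.1]
gripper_width: 1.0
t 4.2 pos [0.451  0.2168 0.0348] yaw 106.44 tilt z [-4.0e-04 -1.1e-03 -1.0e+00] F [ 0.6 -0.3  1.1] T [-0.05 -0.09  0.03] w 88.0 grip 0.0 q7 -0.75
shift units [ 0.02 -0.02 -0.  ]
az units 0.02
```

```bash
python3 -m inch '[[-1,0,0,0,0,0,0],[-1,0,0,0,0,0,0],[-1,0,0,0,0,0,0],[-1,0,0,0,0,0,0],[-1,0,0,0,0,0,0],[-1,0,0,0,0,0,0]]' 14
python3 go.py; python3 -m inch '[[-1,0,0,-0.2,0,0,0],[-1,0,0,-0.5,0,0,0],[-1,0,0,-0.6,0,0,0],[-1,0,0,-0.6,0,0,0],[-1,0,0,-0.3,0,0,0],[-1,0,0,0,0,0,0]]'
python3 go.py .4766 -.0165 .12 99.6
```

```text
time_s: 4.8
ee_pos: [0.45, 0.2178, 0.0356]
tool_rot: [0.0, 0.598, 0.802, -0.0]
ft_force: [-3.8, -1.7, 7.7]
gripper_width: 0.626
grip_force: 14.0
t 4.8 pos [0.45   0.2178 0.0356] yaw 106.61 tilt z [-2.e-04 -8.e-04 -1.e+00] F [-3.8 -1.7  7.7] T [-0.37  0.69 -0.04] w 55.1 grip 14.0 q7 -0.75
time_s: 5.4
ee_pos: [0.4515, 0.2185, 0.147]
tool_rot: [0.001, 0.598, 0.802, 0.002]
ft_force: [0.6, -0.1, -1.9]
gripper_width: 0.626
grip_force: 14.0
t 5.4 pos [0.4515 0.2185 0.147 ] yaw 106.58 tilt z [ 0.0037  0.0011 -1.    ] F [ 0.6 -0.1 -1.9] T [-0.07 -0.13 -0.01] w 55.1 grip 14.0 q7 -0.6
shift units [-4.65 -0.86  0.54]
az units 0.87
```

```bash
python3 -m inch '[[-1,-0.4,-0.1,0,0,0,0],[-1,-0.8,-0.15,0,0,0,0],[-1,-0.8,-0.15,0,0,0,0],[-1,-0.8,-0.15,0,0,0,0],[-1,-0.8,-0.15,0,0,0,0],[-1,-0.6,-0.1,0,0,0,0],[-1,-0.4,-0.06,0,0,0,0.87],[-1,0,0,0,0,0,0]]' |head -2
python3 go.py .4766 -.0165 .12 99.6; python3 - <<'E'
from h import *
for n in("scene","top"):
    c=arm.read_camera(n); pickle.dump(c,open(f"{n}1.pkl","wb"))
    if n=="scene": cv2.imwrite("pics/s1.png",cv2.resize(c["frame"][80:320,180:420],(600,600),interpolation=cv2.INTER_CUBIC))
E
```

```text
time_s: 6.2
ee_pos: [0.4742, -0.0183, 0.1435]
t 6.2 pos [ 0.4742 -0.0183  0.1435] yaw 99.17 tilt z [-0.0024 -0.0011 -1.    ] F [ 0.7  0.4 -3.9] T [-0.05 -0.11 -0.03] w 55.3 grip 14.0 q7 -0.2
shift units [0.03 0.05 0.47]
az units -0.05
```

View pics/s1.png

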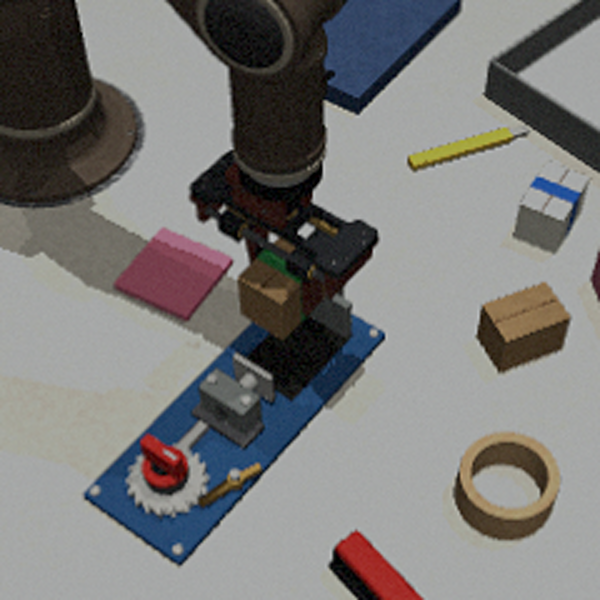

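The box is held upright at about (275,290), above the black mat between the pad (255,375) and the stop (340,315). Now lower it.

```bash
python3 -m inch '[[-1,0.03,0.05,0.3,0,0,-0.05],[-1,0,0,0.5,0,0,0],[-1,0,0,0.5,0,0,0],[-1,0,0,0.3,0,0,0],[-1,0,0,0.2,0,0,0],[-1,0,0,0,0,0,0],[-1,0,0,0,0,0,0]]' |head -2
python3 go.py .4766 -.0165 .048 99.6
```

```text
time_s: 7.0
ee_pos: [0.4772, -0.0119, 0.0551]
t 7.0 pos [ 0.4772 -0.0119  0.0551] yaw 100.15 tilt z [-1.e-04  5.e-04 -1.e+00] F [-1.3 -0.2 -3.5] T [-0.04 -0.15  0.01] w 55.5 grip 14.0 q7 -0.33
shift units [-0.09 -0.03  0.14]
az units 0.07
```

```bash
python3 -m inch '[[-1,-0.09,-0.03,0,0,0,0.07],[-1,0,0,0.07,0,0,0],[-1,0,0,0.05,0,0,0],[-1,0,0,0,0,0,0],[-1,0,0,0,0,0,0]]' |head -2
python3 go.py .4766 -.0165 .048 99.6
```

```text
time_s: 7.5
ee_pos: [0.4764, -0.0175, 0.0492]
t 7.5 pos [ 0.4764 -0.0175  0.0492] yaw 99.49 tilt z [ 1.e-04 -0.e+00 -1.e+00] F [-0.3  0.7 -3.5] T [-0.05 -0.16  0.04] w 55.0 grip 14.0 q7 -0.34
shift units [0.02 0.01 0.02]
az units -0.01
```

```bash
python3 -m inch '[[-1,0,0,0.03,0,0,0],[-1,0,0,0.02,0,0,0],[-1,0,0,0,0,0,0]]'; python3 go.py .4766 -.0165 .048 99.6
```

```text
time_s: 7.8
ee_pos: [0.4766, -0.0174, 0.0475]
tool_rot: [0.0, 0.646, 0.763, -0.0]
ft_force: [-4.2, -0.1, 10.1]
gripper_width: 0.629
grip_force: 14.0
t 7.8 pos [ 0.4766 -0.0174  0.0475] yaw 99.49 tilt z [ 5.e-04 -9.e-04 -1.e+00] F [-4.2 -0.1 10.1] T [-0.09  0.76 -0.01] w 55.4 grip 14.0 q7 -0.34
shift units [ 0.02  0.   -0.01]
az units -0.01
```

The box is in contact (10 N upward). Release and rise straight up.

```bash
python3 -m inch '[[1,0,0,0,0,0,0],[1,0,0,0,0,0,0],[1,0,0,0,0,0,0],[1,0,0,0,0,0,0],[1,0,0,-0.2,0,0,0],[1,0,0,-0.6,0,0,0],[1,0,0,-1,0,0,0],[1,0,0,-1,0,0,0]]'|head -5; python3 -m inch '[[1,-1,0,0,0,0,0],[1,-1,0,0,0,0,0],[1,-1,0,0,0,0,0],[1,-1,0,0,0,0,0],[1,0,0,0,0,0,0],[1,0,0,0,0,0,0]]' | head -2
python3 go.py .5099 -.2128 .15 9.6
python3 - <<'E'
from h import *
for n in("scene","top"):
    c=arm.read_camera(n); pickle.dump(c,open(f"{n}2.pkl","wb"))
    if n=="top":
        b=mask(c,(5,60,40),(90,255,255),(275,255,340,310));gr=mask(c,(45,80,30),(85,255,255),(275,255,340,310))
        r=rect(c,b,.072);g=rect(c,gr,.072);print(r,P(r[0]),g,P(g[0]))
        cv2.imwrite("pics/t2.png",cv2.resize(c["frame"][215:345,250:420],(785,600),interpolation=cv2.INTER_CUBIC))
    else: cv2.imwrite("pics/s2.png",c["frame"])
E
```

```text
time_s: 8.6
ee_pos: [0.4756, -0.017, 0.1884]
tool_rot: [-0.001, 0.646, 0.763, -0.0]
ft_force: [1.3, -1.9, -0.3]
gripper_width: 0.999
time_s: 9.2
ee_pos: [0.5091, -0.2155, 0.1868]
t 9.2 pos [ 0.5091 -0.2155  0.1868] yaw 99.34 tilt z [-1.e-04  8.e-04 -1.e+00] F [-0.1  0.8 -0.3] T [ 0.01 -0.08 -0.04] w 88.2 grip 0.0 q7 0.21
shift units [0.05 0.02 0.74]
az units 11.22
(array([ 0.47985385, -0.01661228]), 81.93659210205078, 58.88096237182617, 99.61581325531006) [[3.1, 83.4]] (array([ 0.47969232, -0.01720289]), 60.68204116821289, 20.059736251831055, 9.208011627197266) [[2.9, 82.9]]
```

View pics/t2.png

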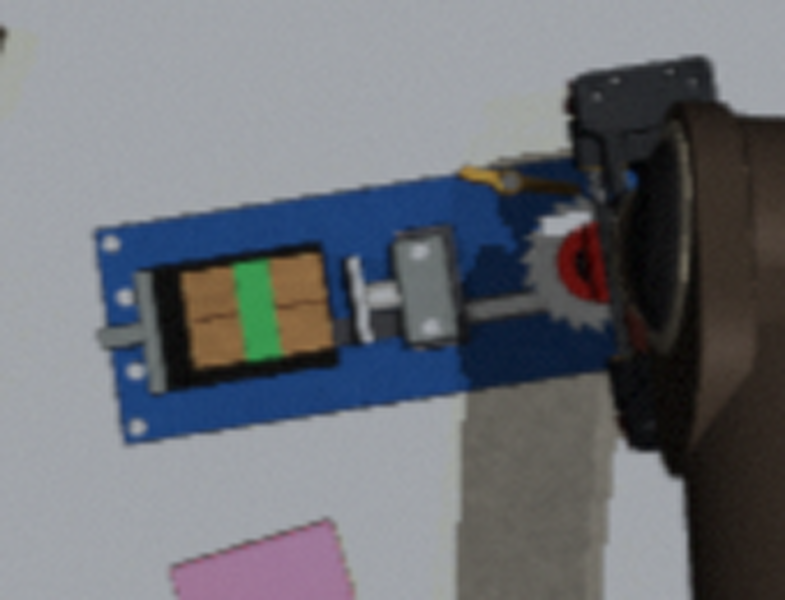

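The box stands square on the mat: band centre (258,312), yaw 99.6° against the press's 99.6°, with clear gaps to the pad (360,300) and stop (150,330). Now turn the gripper for the knob.

```bash
python3 -m inch '[[1,0.05,0.02,0,0,0,-1],[1,0,0,0,0,0,-1],[1,0,0,0,0,0,-1],[1,0,0,0,0,0,-1],[1,0,0,0,0,0,-1],[1,0,0,0,0,0,-1],[1,0,0,0,0,0,-1],[1,0,0,0,0,0,-1]]' 50|head -2
python3 -m inch '[[1,0,0,0,0,0,-1],[1,0,0,0,0,0,-1],[1,0,0,0,0,0,-1],[1,0,0,0,0,0,-0.27],[1,0,0,0,0,0,0],[1,0,0,0,0,0,0]]' | head -2
python3 go.py .5097 -.2135 .067 189.6
```

```text
time_s: 10.1
ee_pos: [0.5101, -0.21, 0.1872]
time_s: 10.7
ee_pos: [0.51, -0.2109, 0.1869]
t 10.7 pos [ 0.51   -0.2109  0.1869] yaw -170.32 tilt z [ 1.e-04 -1.e-04 -1.e+00] F [-0.2  0.8 -0.2] T [ 0.08 -0.1  -0.04] w 87.8 grip 0.0 q7 1.59
shift units [ 0.02 -0.05  2.4 ]
az units 0.01
```

```bash
python3 -m inch '[[1,0.02,-0.05,0.4,0,0,0],[1,0,0,0.6,0,0,0],[1,0,0,0.6,0,0,0],[1,0,0,0.4,0,0,0],[1,0,0,0.25,0,0,0],[1,0,0,0.15,0,0,0],[1,0,0,0,0,0,0],[1,0,0,0,0,0,0]]' |head -5
python3 go.py .5097 -.2135 .067 189.6
python3 -m inch '[[-1,0,0,0,0,0,0],[-1,0,0,0,0,0,0],[-1,0,0,0,0,0,0],[-1,0,0,0,0,0,0],[-1,0,0,0,0,0,0],[-1,0,0,0,0,0,0],[-1,0,0,0,0,0,0],[-1,0,0,0,0,0,0]]' 10
python3 go.py .5097 -.2135 .067 189.6
```

```text
time_s: 11.5
ee_pos: [0.51, -0.2146, 0.0674]
tool_rot: [0.001, -0.084, 0.996, -0.0]
ft_force: [0.2, 0.8, -0.9]
gripper_width: 1.001
t 11.5 pos [ 0.51   -0.2146  0.0674] yaw -170.35 tilt z [ 1.1e-03 -4.0e-04 -1.0e+00] F [ 0.2  0.8 -0.9] T [ 0.11 -0.16 -0.05] w 88.1 grip 0.0 q7 1.47
shift units [0.   0.02 0.01]
az units 0.01
time_s: 12.3
ee_pos: [0.5092, -0.2137, 0.0666]
tool_rot: [-0.0, -0.084, 0.996, 0.001]
ft_force: [-2.1, 5.9, 2.9]
gripper_width: 0.517
grip_force: 10.0
t 12.3 pos [ 0.5092 -0.2137  0.0666] yaw -170.31 tilt z [-4.0e-04  1.1e-03 -1.0e+00] F [-2.1  5.9  2.9] T [ 1.15  0.23 -0.01] w 45.5 grip 10.0 q7 1.47
shift units [-0.01  0.   -0.01]
az units 0.01
```

The width is 45.5 mm: the fingertips have closed on the 46 mm disc below the bar, or on the bar lengthwise. I open, rise a little and retry, with a picture.

```bash
python3 -m inch '[[1,0,0,0,0,0,0],[1,0,0,0,0,0,0],[1,0,0,-0.1,0,0,0],[1,0,0,-0.06,0,0,0],[1,0,0,0,0,0,0]]' |head -2
python3 - <<'E'
from h import *
c=arm.read_camera("scene");cv2.imwrite("pics/s3.png",cv2.resize(c["frame"][180:310,200:330],(600,600),interpolation=cv2.INTER_CUBIC))
E
```

```text
time_s: 12.8
ee_pos: [0.5098, -0.2151, 0.0753]
```

View pics/s3.png

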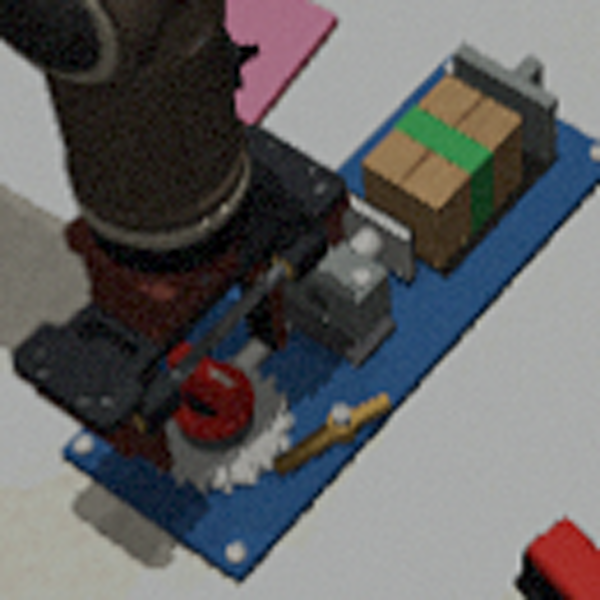

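The fingers straddle the bar (about (215,375)) along the press's y, and the bar runs along x, so it was the disc I had gripped. Closing again at 75 mm.

```bash
python3 -m inch '[[-1,0,0.02,0,0,0,0],[-1,0,0,0,0,0,0],[-1,0,0,0,0,0,0],[-1,0,0,0,0,0,0],[-1,0,0,0,0,0,0],[-1,0,0,0,0,0,0],[-1,0,0,0,0,0,0],[-1,0,0,0,0,0,0]]' 10 | head -2
python3 -m inch '[[-1,0,0,0,0,0,0],[-1,0,0,0,0,0,0],[-1,0,0,0,0,0,0],[-1,0,0,0,0,0,0]]' | head -1
python3 go.py .5097 -.2135 .075 189.6
```

```text
time_s: 13.65
ee_pos: [0.5092, -0.2137, 0.0746]
time_s: 14.05
t 14.05 pos [ 0.5092 -0.2136  0.0746] yaw -170.34 tilt z [-1.e-04  1.e-04 -1.e+00] F [-0.5  0.8  0.8] T [ 0.34 -0.02  0.01] w 24.8 grip 10.0 q7 1.48
shift units [-0.01  0.   -0.01]
az units 0.01
```

The width is 24.8 mm, not 14, so the bar may be turned relative to the pads. I check its angle closely, using the initial frames and the current view in one picture.

```bash
python3 - <<'E'
from h import *
c=pickle.load(open("top0.pkl","rb"));s=pickle.load(open("scene0.pkl","rb"));n=arm.read_camera("scene")
z=lambda f,x,y,w:cv2.resize(f[y:y+w,x:x+w],(390,390),interpolation=cv2.INTER_CUBIC)
cv2.imwrite("pics/k.png",np.hstack([z(c["frame"],363,256,30),z(s["frame"],225,245,44)]))
print(P(arm.read_state()["ee_pos"]))
# expected bar outline for q=0 and .349 in each view
for q in(0,.349):
    a=PSI-q;bx=np.array([np.cos(a),np.sin(a)]);by=np.array([-bx[1],bx[0]]);K=W(0,-.115)
    pts=[np.r_[K+i*.023*bx+j*.007*by,.083] for i,j in((1,1),(1,-1),(-1,-1),(-1,1))]
    print(q,((proj(c,pts)-[363,256]+.5)*13).round().tolist(),((proj(s,pts)-[225,245]+.5)*390/44+[390,0]).round().tolist())
E
```

```text
[[-0.8, -115.7]]
0 [[179.0, 99.0], [247.0, 88.0], [285.0, 315.0], [216.0, 326.0]] [[655.0, 157.0], [621.0, 193.0], [492.0, 106.0], [527.0, 71.0]]
0.349 [[219.0, 87.0], [287.0, 101.0], [245.0, 327.0], [176.0, 313.0]] [[637.0, 180.0], [592.0, 205.0], [510.0, 83.0], [555.0, 59.0]]
```

View pics/k.png

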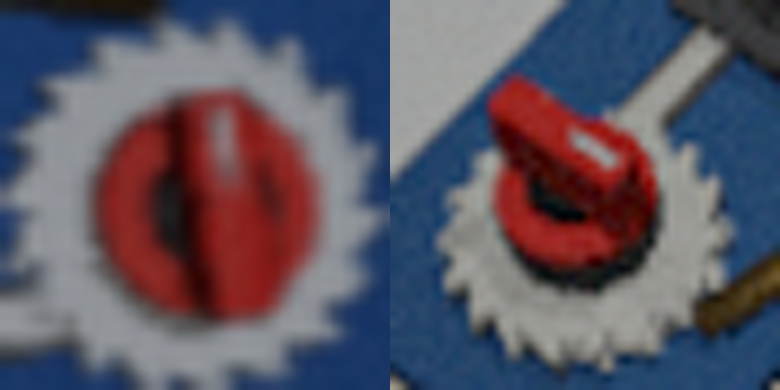

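The bar matches the q = 0 outline. A dark hub about 25 mm across sits under it, so the tips are probably still on the hub. Going 7 mm higher.

```bash
python3 -m inch '[[1,0,0,0,0,0,0],[1,0,0,0,0,0,0],[1,0,0,-0.14,0,0,0],[-1,0,0,0,0,0,0],[-1,0,0,0,0,0,0],[-1,0,0,0,0,0,0],[-1,0,0,0,0,0,0],[-1,0,0,0,0,0,0]]' 10 | head -2
python3 -m inch '[[-1,0,0,0,0,0,0],[-1,0,0,0,0,0,0],[-1,0,0,0,0,0,0],[-1,0,0,0,0,0,0]]' | head -1
python3 go.py .5097 -.2135 .082 189.6
```

```text
time_s: 14.9
ee_pos: [0.5091, -0.2136, 0.0815]
time_s: 15.3
t 15.3 pos [ 0.5091 -0.2136  0.0815] yaw -170.35 tilt z [-2.e-04  2.e-04 -1.e+00] F [-0.3  0.8 -1. ] T [ 0.25 -0.09  0.02] w 14.0 grip 10.0 q7 1.49
shift units [-0.01  0.   -0.01]
az units 0.01
```

The grip is now 14.0 mm. Earlier the fingers were simply still closing (about 55 mm/s). Lower to the recommended height and grip firmly.

```bash
python3 -m inch '[[-0.3,0,0,0,0,0,0],[-0.3,0,0,0,0,0,0],[-0.3,0,0,0.15,0,0,0],[-0.3,0,0,0.13,0,0,0],[-1,0,0,0,0,0,0],[-1,0,0,0,0,0,0],[-1,0,0,0,0,0,0],[-1,0,0,0,0,0,0]]' 50 | head -2
python3 -m inch '[[-1,0,0,0,0,0,0],[-1,0,0,0,0,0,0]]' | head -1
python3 go.py .5097 -.2135 .067 189.6
```

```text
time_s: 16.1
ee_pos: [0.5105, -0.2133, 0.0707]
time_s: 16.3
t 16.3 pos [ 0.5105 -0.2133  0.0707] yaw -170.33 tilt z [ 0.0021 -0.0023 -1.    ] F [-10.7   2.9  35.9] T [ 0.81  2.08 -0.09] w 24.2 grip 56.3 q7 1.47
shift units [ 0.02 -0.    0.07]
az units 0.01
```

There really is a hub, and the fingers press on it with 36 N. Back up to 81 mm and grip there.

```bash
python3 -m inch '[[-0.3,0,0,-0.08,0,0,0],[-0.3,0,0,-0.1,0,0,0],[-0.3,0,0,-0.1,0,0,0],[-1,0,0,0,0,0,0],[-1,0,0,0,0,0,0],[-1,0,0,0,0,0,0],[-1,0,0,0,0,0,0],[-1,0,0,0,0,0,0]]' 50 | head -2
python3 go.py .5097 -.2135 .081 189.6
```

```text
time_s: 17.1
ee_pos: [0.509, -0.2136, 0.0813]
t 17.1 pos [ 0.509  -0.2136  0.0813] yaw -170.35 tilt z [-5.e-04  4.e-04 -1.e+00] F [-0.6  0.7 -1.5] T [ 0.18 -0.16 -0.03] w 13.7 grip 50.0 q7 1.49
shift units [-0.01 -0.    0.01]
az units 0.01
```

Gripped on 13.7 mm. Wind in steps and watch the torque.

```bash
python3 -m inch '[[-1,0,0,0,0,0,0.4],[-1,0,0,0,0,0,0.8],[-1,0,0,0,0,0,0.8],[-1,0,0,0,0,0,0.8],[-1,0,0,0,0,0,0.4],[-1,0,0,0,0,0,0],[-1,0,0,0,0,0,0]]' | head -2
python3 go.py .5091 -.2136 .0813 189.65
python3 -m inch '[[-1,0,0,0,0,0,0.8],[-1,0,0,0,0,0,0.8],[-1,0,0,0,0,0,0.8],[-1,0,0,0,0,0,0.8],[-1,0,0,0,0,0,0.8],[-1,0,0,0,0,0,0],[-1,0,0,0,0,0,0]]' | head -2
python3 go.py .5091 -.2136 .0813 189.65
```

```text
time_s: 17.8
ee_pos: [0.5089, -0.2144, 0.0813]
t 17.8 pos [ 0.5089 -0.2144  0.0813] yaw 164.14 tilt z [-6.e-04 -8.e-04 -1.e+00] F [ 1.1 -3.4 -5.1] T [-0.71 -0.3   0.06] w 13.6 grip 50.0 q7 1.11
shift units [0.   0.02 0.  ]
az units -3.19
time_s: 18.5
ee_pos: [0.5084, -0.2153, 0.0813]
t 18.5 pos [ 0.5084 -0.2153  0.0813] yaw 132.08 tilt z [-0.0015 -0.0017 -1.    ] F [-0.7 -5.2 -4. ] T [-1.19  0.05  0.15] w 13.6 grip 50.0 q7 0.63
shift units [ 0.02  0.03 -0.  ]
az units -7.2
```

```bash
python3 -m inch '[[-1,0,0,0,0,0,0.8],[-1,0,0,0,0,0,0.8],[-1,0,0,0,0,0,0.8],[-1,0,0,0,0,0,0.8],[-1,0,0,0,0,0,0],[-1,0,0,0,0,0,0]]' | head -2
python3 go.py .5091 -.2136 .0813 189.65
python3 -m inch '[[-1,0,0,0,0,0,0.8],[-1,0,0,0,0,0,0.8],[-1,0,0,0,0,0,0.8],[-1,0,0,0,0,0,0.8],[-1,0,0,0,0,0,0],[-1,0,0,0,0,0,0]]' | head -2
python3 go.py .5091 -.2136 .0813 189.65
python3 - <<'E'
from h import *
for n in("scene","top"):
    c=arm.read_camera(n); pickle.dump(c,open(f"{n}3.pkl","wb"))
c=pickle.load(open("top3.pkl","rb"))
b=mask(c,(5,60,40),(90,255,255),(265,255,340,310));r=rect(c,b,.072);print(r,P(r[0]))
E
```

```text
time_s: 19.1
ee_pos: [0.5077, -0.2157, 0.0813]
t 19.1 pos [ 0.5077 -0.2157  0.0813] yaw 106.46 tilt z [-0.0027 -0.0022 -1.    ] F [-3.8 -7.4 -1.3] T [-1.45  0.58  0.11] w 13.8 grip 50.0 q7 0.25
shift units [ 0.03  0.04 -0.  ]
az units -10.4
time_s: 19.7
ee_pos: [0.5069, -0.2158, 0.0812]
t 19.7 pos [ 0.5069 -0.2158  0.0812] yaw 80.85 tilt z [-0.0043 -0.0021 -1.    ] F [-6.2 -6.7  1.7] T [-1.52  1.17  0.1 ] w 13.5 grip 50.0 q7 -0.13
shift units [ 0.05  0.04 -0.  ]
az units -13.6
(array([4.76641510e-01, 4.46205139e-05]), 80.67527770996094, 59.2725830078125, 99.68904972076416) [[2.7, 100.4]]
```

```bash
python3 -m inch '[[-1,-0.03,-0.03,0,0,0,0.6],[-1,0,0,0,0,0,0.6],[-1,0,0,0,0,0,0.6],[-1,0,0,0,0,0,0.35],[-1,0,0,0,0,0,0],[-1,0,0,0,0,0,0]]' | head -2
python3 go.py .5091 -.2136 .0813 189.65
python3 - <<'E'
from h import *
for n in("scene","top"):
    c=arm.read_camera(n); pickle.dump(c,open(f"{n}4.pkl","wb"))
b=mask(c,(5,60,40),(90,255,255),(265,255,340,310));r=rect(c,b,.072);print(r,P(r[0]))
s=pickle.load(open("scene4.pkl","rb"))
# holder back upper edge now at press y ~ -32+39.6 ; plunger region
print(proj(s,np.r_[W(0,.005),.045]),proj(c,np.r_[W(0,.005),.045]))
E
```

```text
time_s: 20.4
ee_pos: [0.5062, -0.2158, 0.0813]
t 20.4 pos [ 0.5062 -0.2158  0.0813] yaw 63.74 tilt z [-2.5e-03 -7.0e-04 -1.0e+00] F [-2.5 -3.  -0.8] T [-0.92  0.57  0.27] w 13.9 grip 50.0 q7 -0.38
shift units [ 0.06  0.03 -0.  ]
az units -15.74
(array([ 0.48076471, -0.02609923]), 132.94981384277344, 58.846702575683594, 99.40451431274414) [[2.4, 73.9]]
[[277.59432007 235.13460742]] [[334.235627   278.30585524]]
```

```bash
python3 - <<'E'
from h import *
c=pickle.load(open("top4.pkl","rb"));s=pickle.load(open("scene4.pkl","rb"))
z=lambda f,x,y,w:cv2.resize(f[y:y+w,x:x+w],(395,395),interpolation=cv2.INTER_CUBIC)
cv2.imwrite("pics/pl.png",np.hstack([z(c["frame"],270,245,90),z(s["frame"],245,190,80)]))
b=mask(c,(5,60,40),(90,255,255),(265,255,325,310));r=rect(c,b,.072);print(r,P(r[0]))
for n,f in((c,(325,265,350,295)),(s,(255,215,300,255))):
  print("green",np.argwhere(mask(n,(45,80,30),(85,255,255),f)).tolist(),"red",np.argwhere(mask(n,(0,130,50),(6,255,255),f)).tolist()[:5])
E
```

```text
(array([ 4.76467224e-01, -1.33266449e-04]), 80.38323974609375, 58.869110107421875, 99.68904972076416) [[2.5, 100.3]]
green [[277, 333], [278, 333], [279, 333], [280, 333]] red []
green [[232, 276], [232, 277], [233, 277], [233, 278], [233, 279], [234, 279], [235, 280]] red []
```

View pics/pl.png

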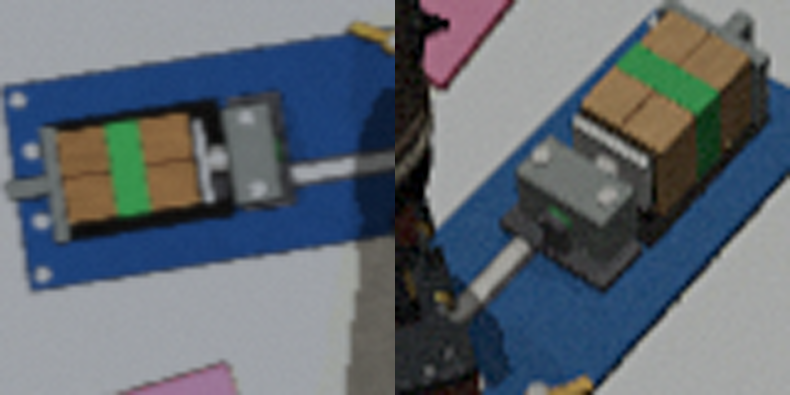

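The box is against the stop (centre 100 mm, so the far face is at about 140). A thin green strip is showing behind the block, at (280,148) in the left panel and (560,215) in the right, with no red. That puts the force at about 7–8 N at q = 2.20. Resting at tooth 6 would drop it to about 5–6 N, so I go to tooth 7, about 12–13 N, just past 2.503.

```bash
python3 -m inch '[[-1,-0.03,-0.01,0,0,0,0.6],[-1,0,0,0,0,0,0.6],[-1,0,0,0,0,0,0.6],[-1,0,0,0,0,0,0.4],[-1,0,0,0,0,0,0.25],[-1,0,0,0,0,0,0],[-1,0,0,0,0,0,0]]' | head -2
python3 go.py .5091 -.2136 .0813 189.65
python3 - <<'E'
from h import *
for n,f in(("top",(325,265,350,295)),("scene",(255,215,300,255))):
  c=arm.read_camera(n); pickle.dump(c,open(f"{n}5.pkl","wb"))
  print("green",np.argwhere(mask(c,(45,80,30),(85,255,255),f)).tolist(),"red",np.argwhere(mask(c,(0,130,50),(6,255,255),f)).tolist()[:5])
E
```

```text
time_s: 21.2
ee_pos: [0.5056, -0.2154, 0.0813]
t 21.2 pos [ 0.5056 -0.2154  0.0813] yaw 44.18 tilt z [-1.7e-03  8.0e-04 -1.0e+00] F [-4.2  1.3 -1. ] T [0.34 0.82 0.36] w 14.0 grip 50.0 q7 -0.67
shift units [ 0.08  0.02 -0.  ]
az units -18.18
green [[276, 330], [276, 331], [276, 332], [276, 333], [277, 330], [277, 331], [277, 332], [277, 333], [278, 330], [278, 331], [278, 332], [278, 333], [279, 331], [279, 332], [279, 333], [280, 331], [280, 332], [280, 333], [281, 331], [281, 332], [281, 333], [281, 334]] red []
green [[230, 277], [230, 278], [231, 276], [231, 277], [231, 278], [231, 279], [231, 280], [232, 276], [232, 277], [232, 278], [232, 279], [232, 280], [233, 277], [233, 278], [233, 279], [233, 280], [233, 281], [234, 279], [234, 280], [234, 281], [235, 280], [235, 281], [236, 280]] red []
```

About 13–15 N, no red. Ease back onto the tooth (2.443), release and rise.

```bash
python3 -m inch '[[-1,0,0,0,0,0,-0.3],[-1,0,0,0,0,0,-0.3],[-1,0,0,0,0,0,-0.07],[-1,0,0,0,0,0,0],[-1,0,0,0,0,0,0]]' | head -1
python3 go.py .5091 -.2136 .0813 189.65
python3 -m inch '[[-0.3,0,0,0,0,0,0],[-0.3,0,0,0,0,0,0],[-0.3,0,0,0,0,0,0],[-0.3,0,0,0,0,0,0],[-0.3,0,0,-0.3,0,0,0],[-0.3,0,0,-0.8,0,0,0],[-0.3,0,0,-1,0,0,0],[-0.3,0,0,-1,0,0,0]]' | head -2
python3 -m inch '[[-0.3,0,-1,-0.5,0,0,0],[-0.3,0,-1,-0.5,0,0,0],[-0.3,0,-1,0,0,0,0],[-0.3,0,-1,0,0,0,0],[-0.3,0,0,0,0,0,0],[-0.3,0,0,0,0,0,0]]' | head -2
python3 - <<'E'
from h import *
F=[]
for n,f in(("top",(325,265,350,295)),("scene",(255,215,300,255))):
  c=arm.read_camera(n); pickle.dump(c,open(f"{n}6.pkl","wb"));F.append(c["frame"])
  print("green",len(np.argwhere(mask(c,(45,80,30),(85,255,255),f))),"red",np.argwhere(mask(c,(0,130,50),(6,255,255),f)).tolist()[:5])
  if n=="top": r=rect(c,mask(c,(5,60,40),(90,255,255),(265,255,325,310)),.072);print(r,P(r[0]))
cv2.imwrite("pics/fin.png",np.hstack([cv2.resize(F[0][235:325,265:405],(400,257)),cv2.resize(F[1][170:310,205:345],(400,400))[:257*0+400][:257] if 0 else cv2.resize(F[1][170:310,205:345],(257,257))]))
E
```

```text
time_s: 21.8
t 21.8 pos [ 0.5057 -0.2156  0.0813] yaw 49.39 tilt z [-1.4e-03  8.0e-04 -1.0e+00] F [-5.8  1.9 -1.5] T [0.45 1.   0.41] w 13.6 grip 50.0 q7 -0.59
shift units [ 0.07  0.02 -0.  ]
az units -17.53
time_s: 22.6
ee_pos: [0.5062, -0.2159, 0.2383]
time_s: 23.2
ee_pos: [0.3625, -0.0927, 0.2822]
green 18 red []
(array([ 4.76665588e-01, -9.94071960e-05]), 80.38323974609375, 58.46666717529297, 99.68904876708984) [[2.7, 100.3]]
green 20 red []
```

View pics/fin.png

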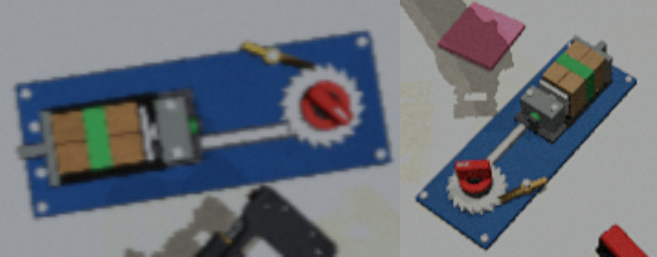

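The box is held square against the stop, with green showing at (193,127) and no red. The pawl is engaged, the gripper is clear, and nothing else on the bench has been moved. Handing in.

```bash
python3 -c "
from cell import arm
print(arm.hand_in())"
```

```text
the job is handed in; nothing more can be done
None
```

The job is handed in: the green-banded box stands square against the back stop, with the pawl holding the knob at tooth 7 and the pad at an estimated 13 N (green showing, no red). The robot is clear, at 23 s.

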